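# Hold the recessed reset of the cold-store alarm receiver down with the right reset rod

## Robot

A 6-joint arm with a two-finger parallel gripper is mounted at the origin on a cart in front of the work surface, level with it; the furniture and walls round the work are solid. World frame = base frame: x ahead of the robot, y to its left, z up, the work surface at z = 0. Lengths are in m, angles in rad, forces in N, time in s.
With the tool pointing down it reaches from about 0.25 to 0.775 m from the base axis. Payload 4 kg.
Tool frame: the origin (TCP) lies on the centre line of the jaws, within the pads' length; the fingertips stand 25 mm ahead of it and the grasp point (between the pads) lies 6 mm ahead of it; z points along the fingers, y is the line along which they close (so a half turn about z gives the same grasp; the last joint's range is limited). The gripper opens to 94 mm and grips with 3 to 60 N. Pads are 16 mm wide; open, the fingers measure 119 mm over their backs; the gripper's body (75 mm by 177 mm) begins 78 mm behind the grasp point.
Start: joints at [1.015, 0.087, 1.371, -0, 1.684, -0.103], TCP at [0.241, 0.495, 0.231] pointing down, gripper open.
Joint ranges: [-3.1, 3.1], [-0.76, 2.03], [0.27, 2.55], [-1.08, 4.22], [0.17, 2.65], [-2.57, 2.57]. Speed limits (rad/s): [2.79, 2.79, 3.14, 3.14, 3.14, 3.14].

## Interface

Orientations are given as [roll, pitch, yaw] about the fixed x, y, z axes, in that order (R = Rz(yaw) Ry(pitch) Rx(roll)).
In Python, from bench import sensors, optics, ticket gives the robot as it stands.
- The arm moves only by the tool send_rows, never from a script. Its argument "rows" is a list of rows, each a list of 6 numbers: the shift along the world's x, y, z in mm, then the turn, a rotation vector about the world's x, y, z in rad. In form: [[x, y, z, wx, wy, wz], ...]. A call has 1 to 8 rows; each row shifts and turns the commanded pose from where the row before left it; what a row does not reach is not made up. A row lasts 1/12 s, in which the tool goes at most 41.7 mm and 7.16 degrees, less where a joint would pass 70% of its speed; a pose out of reach is approached as far as the arm can. A call is refused whole if a number of a shift passes 41.7 or a number of a turn 0.125, either way. A call with a gripper value outside its range is refused whole. "grip" is the finger opening in mm, from 0 to 94, set as the call begins (left out, the last holds). The fingers move at their own pace and stop on an object; the grip force is fixed at half the most. Time passes only in rows, so rows that do not move let the fingers close. It gives the time, the measured TCP pose, the force, the opening and the grip force at its end, in the units of the state.
- sensors.get_obs(): the state, without advancing time (a new reading comes with each control period).
- optics.snapshot(name): name is "scene" or "side" or "wrist"; returns the picture (480x640x3 uint8, red, green, blue); there is no depth.
- optics.camera_model(name): a dict with "vertical_fov" (degrees; the focal length in pixels is half the picture's height over the tangent of half this angle, whatever the lens; pixels are square), "cx", "cy" (the principal point, pixels), "R" (3x3) and "t" (3): a world point X has camera coordinates R X + t. Camera axes: x right, y down, z forward; pixel columns grow to the right and rows downward; lengths in m; the calibration is good to about 2 mm. A picture is of the moment at which its call begins: read the wrist's pose just before it. camera_model takes no time and is no camera call; for the wrist camera it gives the pose at the moment of the call.
- ticket.close_job(): hands the job in; it is judged then, once.
The state is a dict: "time": time; "joint_positions": joint angles; "qvel": joint speeds; "joint_torque": joint torques, N m; "tool_pos": TCP position; "ee_rot": TCP orientation; "wrist_force": force on the tool from outside, world axes, zero at the start; "wrist_torque": the same for the moment, N m; "width": finger opening in m; "finger_force": force on a finger pad.
Only numpy, scipy, OpenCV 4.12 (cv2) and the standard library are available. Lean on these libraries where they do the work, as an engineer would, in place of code of your own. Each camera call takes 0.05 s, during which the arm holds its last target. There are 200 camera calls.

## Task

The cold-store alarm receiver has to be paired again: its reset switch sits deep inside the small orange-ringed port on its lid, and has to be kept down while a colleague starts the probe in the freezer. From the stand take the one of the three look-alike reset rods that is slim enough for the port and long enough to reach the switch (leave the other two in the stand), put it down through the port and press the switch fully down, firmly but without forcing it. Finish like that, still gripping the rod and holding the switch down; do not disturb the other things on the bench.

Things in the scene. Friction and masses are not known exactly. Their poses are not given: they have to be found in the camera images.
- receiver: cold-store alarm receiver: grey plastic box, 110 mm (x) by 140 mm (y), white lid with display and keys, lid top 62 mm above its underside (it stands on a white sheet 1.7 mm thick); fixed. Origin: centre of its underside, x away from the robot at yaw 0, z up. Nothing on it is higher than 66 mm. A folded black antenna lies along its +x wall
- port (a point): centre of the mouth of the service port, level with the lid top (receiver x -18, y -36, z 62 mm); axis vertical. The hole is 13 mm in diameter with a 3 mm chamfer at its mouth and an orange ring round it; below it a guide tube of the same bore runs down to the switch. The red switch cap lies 34 mm below the lid top when released, 42 mm when fully down
- reset_switch (a joint): travel of the recessed reset switch, m: 0 released, 0.008 at its lower stop. Spring return: 1.5 N to start, 4.5 N at the stop, which is firm. Over 60 N on it would harm it. It counts as down from 0.0065
- reset_cap: red cap of the reset switch at the bottom of the port, 11 mm diameter; moves down with the switch. Origin on the port's axis, 4 mm below the cap's top face
- stand: rod stand, fixed: grey base 74 mm (x) by 180 mm (y), two end legs, aluminium top plate 44 by 180 mm, 6 mm thick, top face 80 mm above the bench; three holes of 19 mm diameter at y = -54, 0 and +54 mm in its frame. Origin: centre of its underside; y along the row of holes, z up. Which rod stands in which hole changes
- rod_slim_long: white nylon rod, 8 mm diameter, 60 mm long, under a blue handle (22 mm diameter, 50 mm tall) with a black collar between (28 mm diameter, 4 mm thick) that rests on the stand's plate. The one that fits. Loose, 30 to 65 g, upright in a hole of the stand. Origin: centre of the rod's tip, z up along the rod; collar underside at z = 60 mm, handle z = 64 to 114 mm. 
- rod_slim_long_grip (a point): mid height of the handle of that rod, on its axis (89 mm above its tip). With the switch fully down, the collar of this rod stands 18 mm above the lid
- rod_thick_long: white nylon rod, 16 mm diameter, 60 mm long, under a blue handle (22 mm diameter, 50 mm tall) with a black collar between (28 mm diameter, 4 mm thick) that rests on the stand's plate. Too thick for the port. Loose, 30 to 65 g, upright in a hole of the stand. Origin: centre of the rod's tip, z up along the rod; collar underside at z = 60 mm, handle z = 64 to 114 mm. 
- rod_slim_short: white nylon rod, 8 mm diameter, 28 mm long, under a blue handle (22 mm diameter, 50 mm tall) with a black collar between (28 mm diameter, 4 mm thick) that rests on the stand's plate. Too short to reach the switch. Loose, 30 to 65 g, upright in a hole of the stand. Origin: centre of the rod's tip, z up along the rod; collar underside at z = 28 mm, handle z = 32 to 82 mm. 
- pot_fig: sample pot with yellow lid, 48 mm diameter, 61 mm tall, standing in front of the receiver; leave alone. Origin at its underside
- pot_k6: sample pot with yellow lid, 48 mm diameter, 61 mm tall, standing to the right of the receiver; leave alone. Origin at its underside
- scoop: white scoop, 42x175x42 mm, lying in front of the stand to the left; leave alone
- marker_black: black and white marker pen, 17x135x16 mm, lying left of the stand; leave alone
- foil_tray: silver foil tray, 214x120x45 mm, lying between stand and receiver; leave alone
- boat_a: white weighing boat, 64x64x15 mm, lying in front of the receiver; leave alone

How it is judged:
By the outcome, as a careful person would: the job done as asked, in the order asked, and still so for the second after the job is handed in, while the arm keeps its last pose, push and grip.
It also fails if it takes over 45 s, if anything falls off the work surface, if the arm or the gripper's body presses on something with over 40 N, if the wrist force passes 120 N, or if a joint passes its speed limit or range.

## Working session

There is one attempt and no reset: what is moved stays moved. The work goes in short steps, Python scripts to look and compute and a tool call to move; the robot and the scene stay as the last step left them, time stands still between calls to the robot, and variables do not carry over. Pictures are saved under pics/ and viewed, at most 10 in all, crops included, and the job is handed in when it is done.

Besides the shell and the picture viewer there is one more tool, called after "Request:" by a JSON object that holds its "api" and its "payload", one argument or row to a line. send_rows: Moves the arm, as the interface text tells. Its arguments: {"type":"object","properties":{"rows":{"type":"array"},"grip":{"type":"number"}},"required":["rows"]}

```bash
mkdir -p pics
cat > h.py <<'E'
import numpy as np, cv2
from bench import sensors, optics, ticket
def snap(n,f):
    m=optics.camera_model(n); im=optics.snapshot(n); cv2.imwrite('pics/'+f,im[:,:,::-1]); return im,m
def ray(m,u,v):
    f=240/np.tan(np.radians(m['vertical_fov'])/2); R=np.array(m['R']);t=np.array(m['t'])
    return -R.T@t, R.T@np.array([(u-m['cx'])/f,(v-m['cy'])/f,1])
def atz(m,u,v,z):
    c,d=ray(m,u,v); return c+d*(z-c[2])/d[2]
def proj(m,X):
    f=240/np.tan(np.radians(m['vertical_fov'])/2); p=np.array(m['R'])@X+np.array(m['t']); return p[:2]/p[2]*f+[m['cx'],m['cy']]
E
python3 - <<'E'
from h import *
for n in ('scene','side','wrist'):
    im,m=snap(n,n+'0.png'); c,d=ray(m,320,240); print(n,m['vertical_fov'],c.round(3),d.round(3))
o=sensors.get_obs(); print(o)
E
```

```text
scene 56.51059726915138 [-0.354 -0.714  0.991] [ 0.561  0.528 -0.638]
side 51.70864335147042 [0.35  0.926 0.957] [ 0.078 -0.734 -0.675]
wrist 70.52643814182741 [0.178 0.525 0.385] [ 0.214 -0.093 -0.973]
{'time': 0.15, 'joint_positions': array([ 1.01490974e+00,  8.77691554e-02,  1.37188661e+00,  3.12562492e-06,
        1.68360499e+00, -1.03074587e-01]), 'qvel': array([ 7.28782167e-04, -5.45480242e-04, -3.64801859e-03,  3.53559076e-04,
       -1.57262129e-05,  4.13084680e-04]), 'joint_torque': array([ 1.76746616e-03, -3.40639865e+01, -3.02795362e+01,  7.18777184e-02,
        3.05325771e-02, -1.14842319e-04]), 'tool_pos': array([0.24041285, 0.49425294, 0.22959221]), 'ee_rot': array([-3.13993372e+00, -1.74724737e-04,  2.68878086e+00]), 'wrist_force': array([ 0.13214805, -0.67803887,  0.37027652]), 'wrist_torque': array([-0.00206321, -0.01978501,  0.00626797]), 'finger_force': 0.0, 'width': 0.09425159623469623}
```

View pics/scene0.png

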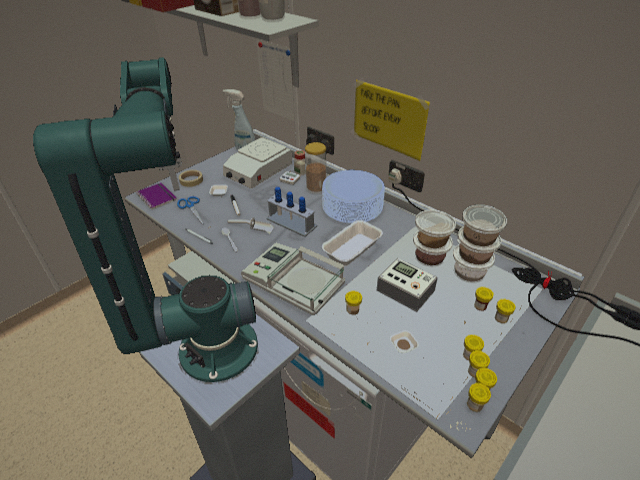

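View pics/side0.png

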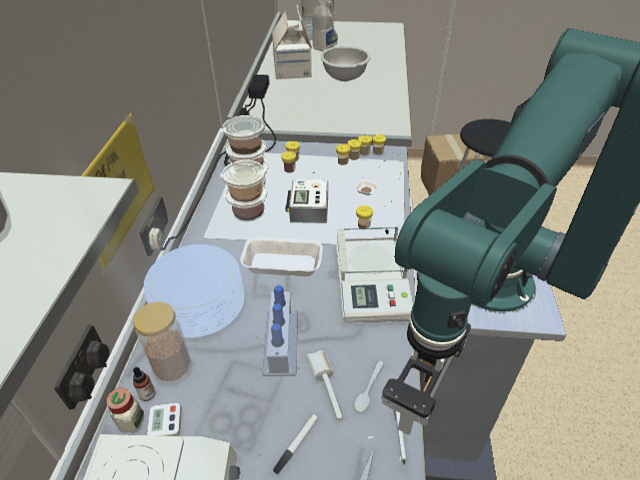

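The scene view shows the stand near (290,210) and the receiver near (407,283). In the side view they are at (280,330) and (308,200). I'll enlarge all four crops.

Run:
```python
import cv2,numpy as np
a=cv2.imread('pics/scene0.png');b=cv2.imread('pics/side0.png')
c=lambda i,x,y:cv2.resize(i[y:y+60,x:x+80],(400,300),interpolation=cv2.INTER_CUBIC)
d=cv2.resize(b[275:385,245:325],(400,550),interpolation=cv2.INTER_CUBIC)
L=np.vstack([c(a,250,180),c(a,368,252)]);
cv2.imwrite('pics/c1.png',np.hstack([L,np.vstack([c(b,270,165),np.zeros((300,400,3),np.uint8)])]))
cv2.imwrite('pics/c2.png',d)
```

```text
(no output)
```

View pics/c1.png

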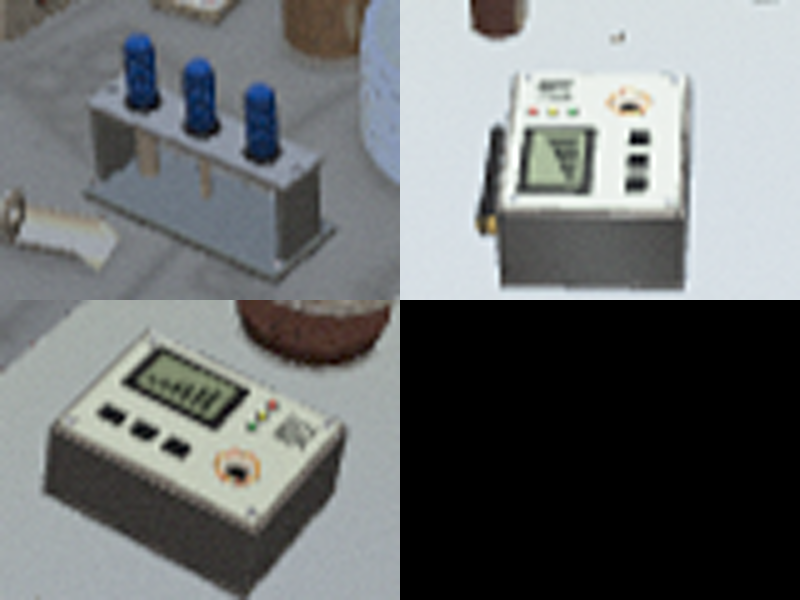

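View pics/c2.png

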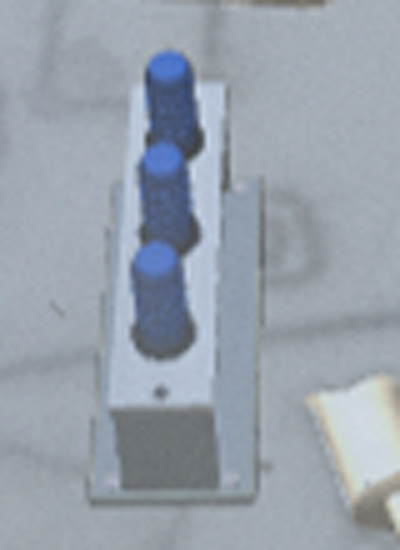

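Run:
```python
from h import *
S=optics.camera_model('scene');D=optics.camera_model('side')
q=lambda x,y,x0,y0:((x+.5)/5-.5+x0,(y+.5)/5-.5+y0)
for n,p,s in (('L',(138,40),(168,65)),('M',(198,66),(162,155)),('R',(260,90),(156,255))):
    print(n,atz(S,*q(*p,250,180),.134).round(4),atz(D,*q(*s,245,275),.134).round(4))
print('port',atz(S,*q(237,168,368,252),.0637).round(4),atz(D,*q(229,102,270,165),.0637).round(4))
for p in ((50,425),(150,333),(344,427),(255,527)): print('S',atz(S,*q(*p,368,252),.0637).round(4))
for p in ((516,76),(690,80),(684,217),(500,208)): print('D',atz(D,*q(p[0]-400,p[1],270,165),.0637).round(4))
for p in ((88,500),(257,500),(265,178)): print('base',atz(D,*q(*p,245,275),.005).round(4))
for p in ((110,406),(217,406),(228,86),(133,84)): print('plate',atz(D,*q(*p,245,275),.08).round(4))
```

```text
L [0.5132 0.3022 0.134 ] [0.5232 0.1956 0.134 ]
M [0.5181 0.2471 0.134 ] [0.5175 0.2474 0.134 ]
R [0.5255 0.1944 0.134 ] [0.5113 0.3009 0.134 ]
port [ 0.494  -0.2913  0.0637] [ 0.4919 -0.2914  0.0637]
S [ 0.2735 -0.3223  0.0637]
S [ 0.3585 -0.3252  0.0637]
S [ 0.3733 -0.4355  0.0637]
S [ 0.2907 -0.4353  0.0637]
D [ 0.5642 -0.3125  0.0637]
D [ 0.4569 -0.3173  0.0637]
D [ 0.4487 -0.1832  0.0637]
D [ 0.5554 -0.1824  0.0637]
base [0.5445 0.3389 0.005 ]
base [0.4703 0.332  0.005 ]
base [0.4906 0.151  0.005 ]
plate [0.5283 0.3398 0.08  ]
plate [0.4836 0.3357 0.08  ]
plate [0.5042 0.1583 0.08  ]
plate [0.5492 0.1611 0.08  ]
```

Both views agree on the rods: the middle rod is at (0.518, 0.247), and the stand yaw is about 0.11. It is slim and long; the left rod (+y) is thick and the right one short. The port is at about (0.493, -0.291). I'll move near the stand and check with the wrist camera.

Request:
{"api": "send_rows", "payload": {
  "rows": [
    [29, -26, 0, 0, 0, -0.124],
    [29, -26, 0, 0, 0, -0.124],
    [29, -26, 0, 0, 0, -0.124],
    [29, -26, 0, 0, 0, -0.124],
    [29, -26, 0, 0, 0, -0.124],
    [29, -26, 0, 0, 0, -0.124],
    [29, -26, 0, 0, 0, -0.124],
    [29, -26, 0, 0, 0, -0.124]
  ],
  "grip": 60
}}

```text
time: 0.82
tool_pos: [0.4736, 0.285, 0.2302]
ee_rot: [-3.141, 0.0, 1.691]
wrist_force: [-0.8, 0.8, 0.2]
width: 0.0602
finger_force: 0.0
```

Run:
```python
from h import *
D=optics.camera_model('side')
print(atz(D,244,295,.1),atz(D,244,295,.15))
o=sensors.get_obs();print(o['tool_pos'],o['ee_rot'],np.abs(o['qvel']).max())
optics.snapshot('wrist');optics.snapshot('wrist')
im,m=snap('wrist','w1.png');c,d=ray(m,320,240);print(c,d)
o=sensors.get_obs();print(o['tool_pos'],o['ee_rot'],o['wrist_force'])
for X in ((.518,.247,.134),(.524,.195,.134),(.512,.301,.134)): print(proj(m,np.array(X)))
```

```text
[0.60499792 0.19504025 0.1       ] [0.59013126 0.23770414 0.15      ]
[0.47359178 0.28500671 0.2301959 ] [-3.14122260e+00  3.40442339e-05  1.69067730e+00] 0.7988136917385519
[0.46792723 0.35260339 0.38444055] [ 0.03917238 -0.23220825 -0.97199057]
[0.47410747 0.28447058 0.22956353] [-3.14014195e+00  6.25725616e-04  1.69248916e+00] [-0.24596657  0.09841359  0.35604338]
[363.02799695 301.2834376 ]
[360.76178639 359.61302471]
[365.92192182 234.60153148]
```

View pics/w1.png

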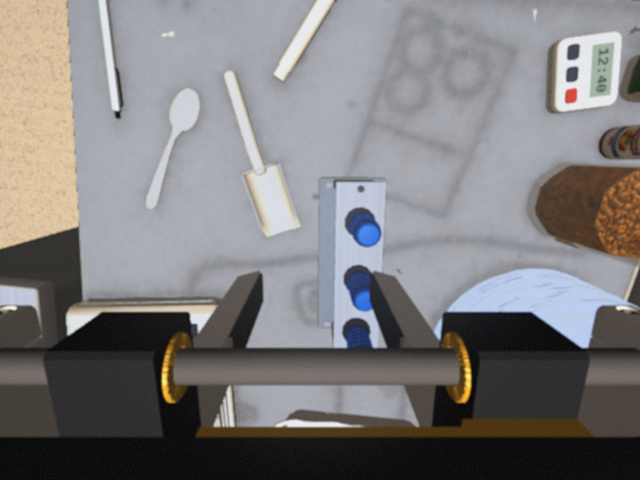

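The wrist view agrees: the nearest rod top (thick) is at (367,233) against a prediction of (366,235). I'll move over the middle rod and lower onto it.

Request:
{"api": "send_rows", "payload": {
  "rows": [
    [22, -18.5, 0, 0, 0, 0],
    [22, -18.5, 0, 0, 0, 0],
    [0, 0, -30, 0, 0, 0],
    [0, 0, -30, 0, 0, 0],
    [0, 0, -30, 0, 0, 0],
    [0, 0, -24, 0, 0, 0],
    [0, 0, 0, 0, 0, 0],
    [0, 0, 0, 0, 0, 0]
  ]
}}

```text
time: 1.63
tool_pos: [0.5148, 0.2502, 0.1151]
ee_rot: [-3.138, 0.001, 1.699]
wrist_force: [0.9, 0.2, 0.0]
width: 0.0602
finger_force: 0.0
```

Run:
```python
from h import *
im,m=snap('side','s1.png');b=cv2.imread('pics/s1.png')
w,_=snap('wrist','w2.png');
c=cv2.resize(b[240:390,210:360],(600,600),interpolation=cv2.INTER_CUBIC);cv2.imwrite('pics/s1c.png',c)
o=sensors.get_obs();print(o['tool_pos'],o['ee_rot'],o['wrist_force'],proj(m,o['tool_pos']))
```

```text
[0.51722806 0.2507239  0.11862136] [ 3.13842950e+00 -9.05026761e-04  1.69835581e+00] [0.25793061 0.89238238 1.01964944] [277.36524695 311.36628309]
```

View pics/s1c.png

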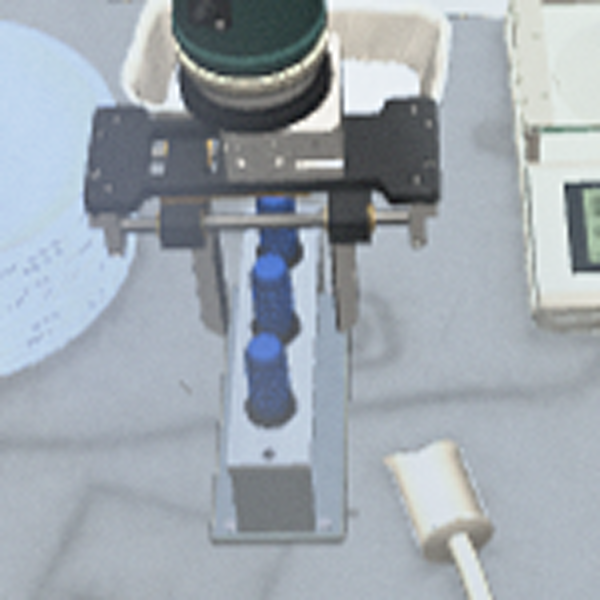

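Fingers straddle the row at the middle rod. The pose readings are noisy, so I'll average several.

```bash
cat >> h.py <<'E'
def avg(n=12):
    P=[]
    for i in range(n):
        optics.snapshot('side'); o=sensors.get_obs(); P.append(np.r_[o['tool_pos'],o['ee_rot'],o['wrist_force'],o['width']])
    P=np.array(P); P[:,3]%=2*np.pi; return P.mean(0).round(4),P.std(0).round(4),o['time']
E
python3 -c "
from h import *
print(*avg())"
```

```text
[ 5.1720e-01  2.4990e-01  1.1780e-01  3.1393e+00 -5.0000e-04  1.6971e+00
 -7.6400e-02 -4.0900e-02 -1.5590e-01  6.0000e-02] [4.000e-04 4.000e-04 1.000e-03 1.700e-03 4.000e-04 4.000e-04 5.203e-01
 5.013e-01 3.596e-01 2.000e-04] 2.3333
```

Request:
{"api": "send_rows", "payload": {
  "rows": [
    [1, -2, -2, 0, 0, 0],
    [0, 0, 0, 0, 0, 0],
    [0, 0, 0, 0, 0, 0],
    [0, 0, 0, 0, 0, 0],
    [0, 0, 0, 0, 0, 0],
    [0, 0, 0, 0, 0, 0]
  ],
  "grip": 10
}}

```text
time: 2.83
tool_pos: [0.5177, 0.2476, 0.1145]
ee_rot: [3.141, -0.0, 1.697]
wrist_force: [0.1, -0.6, -0.5]
width: 0.0233
finger_force: 0.1
```

Request:
{"api": "send_rows", "payload": {
  "rows": [
    [0, 0, 0, 0, 0, 0],
    [0, 0, 12, 0, 0, 0],
    [0, 0, 20, 0, 0, 0],
    [0, 0, 25, 0, 0, 0],
    [0, 0, 25, 0, 0, 0],
    [0, 0, 10, 0, 0, 0],
    [0, 0, 0, 0, 0, 0],
    [0, 0, 0, 0, 0, 0]
  ]
}}

```text
time: 3.5
tool_pos: [0.5177, 0.2477, 0.2068]
ee_rot: [3.14, -0.0, 1.697]
wrist_force: [0.1, -0.4, -2.2]
width: 0.0214
finger_force: 30.0
```

Run:
```python
from h import *
print(*avg(5))
im,m=snap('side','s2.png');im2,m2=snap('scene','sc2.png')
a=cv2.imread('pics/s2.png')[190:350,200:360];b=cv2.imread('pics/sc2.png')[140:240,240:340]
cv2.imwrite('pics/v2.png',np.hstack([cv2.resize(i,(400,400),interpolation=cv2.INTER_CUBIC) for i in(a,b)]))
```

```text
[ 5.1680e-01  2.4730e-01  2.0450e-01  3.1448e+00  8.0000e-04  1.6968e+00
  4.1500e-02 -1.9990e-01 -6.7230e-01  2.1700e-02] [2.000e-04 1.000e-04 4.000e-04 8.000e-04 2.000e-04 0.000e+00 3.290e-01
 3.785e-01 7.170e-01 2.000e-04] 3.75
```

View pics/v2.png

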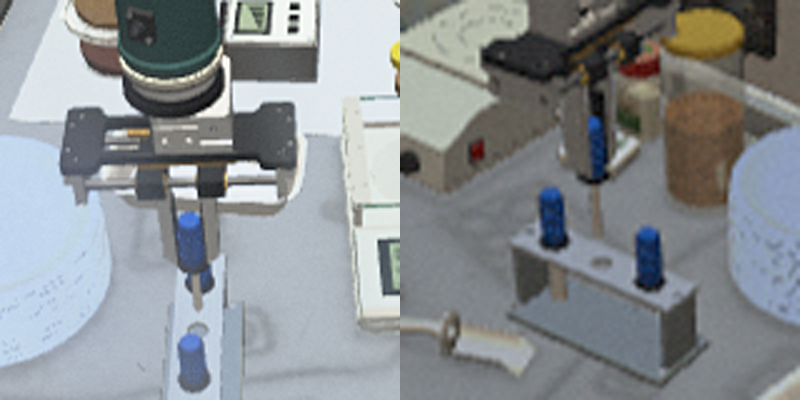

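The slim long rod is held: its full white rod is visible and it hung through the middle hole, while the other two still stand in the rack. Next I'll check the clearance to the tub stack near the port.

Run:
```python
from h import *
S=optics.camera_model('scene');D=optics.camera_model('side')
print(atz(D,248,215,0), atz(D,264,212,0),atz(D,269,186,.08))
print(atz(S,430,262,0),atz(S,416,250,.02))
# stack top: height from pixel of lid right-edge & front
for z in (.1,.15,.2): print(z,atz(D,245,172,z),atz(D,267,176,z),atz(S,436,222,z), atz(S,415,222,z))
```

```text
[ 0.69006719 -0.20815162  0.        ] [ 0.64412129 -0.22656728  0.        ] [ 0.62674365 -0.25254048  0.08      ]
[ 0.67451233 -0.2398874   0.        ] [ 0.67371273 -0.18351862  0.02      ]
0.1 [ 0.70521407 -0.2899152   0.1       ] [ 0.63510324 -0.27487549  0.1       ] [ 0.75082309 -0.19856479  0.1       ] [ 0.70536562 -0.14729397  0.1       ]
0.15 [ 0.68450019 -0.21895604  0.15      ] [ 0.61848006 -0.20479384  0.15      ] [ 0.68882446 -0.22750692  0.15      ] [ 0.64591888 -0.17911436  0.15      ]
0.2 [ 0.66378631 -0.14799688  0.2       ] [ 0.60185687 -0.13471218  0.2       ] [ 0.62682582 -0.25644906  0.2       ] [ 0.58647214 -0.21093474  0.2       ]
```

Request:
{"api": "send_rows", "payload": {
  "rows": [
    [0, 0, 30, 0, 0, 0],
    [-1.5, -25, 0, 0, 0, 0],
    [-2, -38, 0, 0, 0, 0],
    [-2, -38, 0, 0, 0, 0],
    [-2, -38, 0, 0, 0, 0],
    [-2, -38, 0, 0, 0, 0],
    [-2, -38, 0, 0, 0, 0],
    [-2, -38, 0, 0, 0, 0]
  ]
}}

```text
time: 4.52
tool_pos: [0.5036, -0.007, 0.2363]
ee_rot: [-3.142, -0.0, 1.697]
wrist_force: [0.9, 0.1, 0.6]
width: 0.0214
finger_force: 30.0
```

Request:
{"api": "send_rows", "payload": {
  "rows": [
    [-2, -38, 0, 0, 0, 0],
    [-2, -38, 0, 0, 0, 0],
    [-2, -38, 0, 0, 0, 0],
    [-2, -38, 0, 0, 0, 0],
    [-2, -38, 0, 0, 0, 0],
    [-2, -38, 0, 0, 0, 0],
    [-1.5, -38, 0, 0, 0, 0],
    [0, -20, 0, 0, 0, 0]
  ]
}}

```text
time: 5.18
tool_pos: [0.4895, -0.2954, 0.2356]
ee_rot: [-3.14, 0.001, 1.693]
wrist_force: [0.1, 0.5, -1.0]
width: 0.0216
finger_force: 30.0
```

Run:
```python
from h import *
print(*avg(10))
```

```text
[ 4.9050e-01 -2.9170e-01  2.3610e-01  3.1420e+00 -4.0000e-04  1.6963e+00
 -3.9800e-02  1.0630e-01 -5.3850e-01  2.1700e-02] [5.0000e-04 2.4000e-03 7.0000e-04 9.0000e-04 1.1000e-03 2.9000e-03
 6.7750e-01 1.1617e+00 3.2900e-01 2.0000e-04] 5.6833
```

Request:
{"api": "send_rows", "payload": {
  "rows": [
    [2, 0, -20, 0, 0, 0],
    [0, 0, -25, 0, 0, 0],
    [0, 0, -15, 0, 0, 0],
    [0, 0, 0, 0, 0, 0],
    [0, 0, 0, 0, 0, 0],
    [0, 0, 0, 0, 0, 0]
  ]
}}

```text
time: 6.18
tool_pos: [0.4932, -0.2914, 0.178]
ee_rot: [3.14, 0.001, 1.697]
wrist_force: [1.0, -0.5, -0.7]
width: 0.0214
finger_force: 30.0
```

Run:
```python
from h import *
print(*avg(8))
im,m=snap('side','s3.png');im2,m2=snap('scene','sc3.png')
a=cv2.imread('pics/s3.png')[150:230,265:345];b=cv2.imread('pics/sc3.png')[230:310,370:450]
cv2.imwrite('pics/v3.png',np.hstack([cv2.resize(i,(400,400),interpolation=cv2.INTER_CUBIC) for i in(a,b)]))
```

```text
[ 4.9320e-01 -2.9170e-01  1.7790e-01  3.1397e+00  1.7000e-03  1.6969e+00
  6.2100e-02  8.6000e-02 -5.5400e-01  2.1400e-02] [3.000e-04 1.000e-04 6.000e-04 7.000e-04 6.000e-04 2.000e-04 5.780e-01
 5.502e-01 2.432e-01 2.000e-04] 6.5833
```

View pics/v3.png

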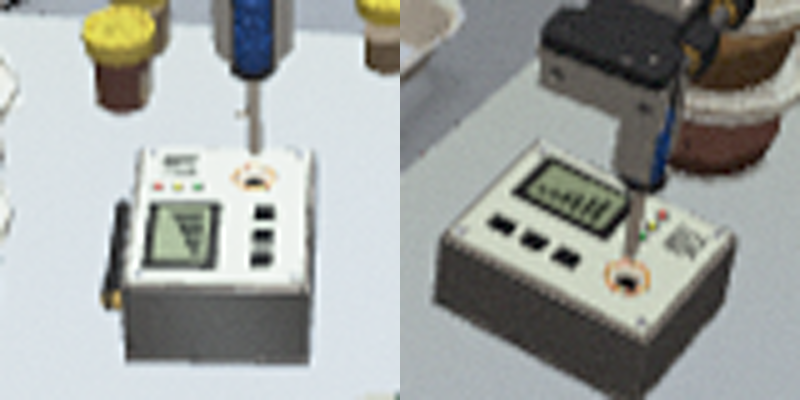

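Side view: tip at (256,153) and ring centre at (254,178) in the crop. Scene view: tip at (632,258) and ring centre at (627,277). I'll compute the offset.

Run:
```python
from h import *
from scipy.optimize import least_squares
S=optics.camera_model('scene');D=optics.camera_model('side')
q=lambda x,y,x0,y0:np.array([(x+.5)/5-.5+x0,(y+.5)/5-.5+y0])
def tri(a,b): return least_squares(lambda X:np.r_[proj(D,X)-a,proj(S,X)-b],[.49,-.29,.08]).x.round(4)
td,ts=q(256,153,265,150),q(232,258,370,230); pd,ps=q(254,178,265,150),q(227,277,370,230)
print('tip',tri(td,ts),'port',tri(pd,ps))
for n,m,a in (('D',D,td),('S',S,ts)): print(n,atz(m,*a,.083))
for n,m,a in (('D',D,pd),('S',S,ps)): print(n,atz(m,*a,.0637))
# expected pixels for ideal tip on the port axis
P=(atz(D,*pd,.0637)+atz(S,*ps,.0637))/2
print(P, proj(D,P+[0,0,.0193])-td, proj(S,P+[0,0,.0193])-ts)
```

```text
tip [ 0.4915 -0.2927  0.0817] port [ 0.4928 -0.291   0.0642]
D [ 0.49014659 -0.28947142  0.083     ]
S [ 0.49178586 -0.29335324  0.083     ]
D [ 0.49175874 -0.29042277  0.0637    ]
S [ 0.49470834 -0.29084354  0.0637    ]
[ 0.49323354 -0.29063316  0.0637    ] [-0.97870485 -0.27559563] [-0.52523409 -0.71520217]
```

Request:
{"api": "send_rows", "payload": {
  "rows": [
    [1.3, 1.3, -3, 0, 0, 0],
    [0, 0, -5, 0, 0, 0],
    [0, 0, -5, 0, 0, 0],
    [0, 0, -4, 0, 0, 0],
    [0, 0, -4, 0, 0, 0],
    [0, 0, -3, 0, 0, 0],
    [0, 0, 0, 0, 0, 0],
    [0, 0, 0, 0, 0, 0]
  ]
}}

```text
time: 7.35
tool_pos: [0.4938, -0.29, 0.1522]
ee_rot: [-3.141, -0.0, 1.697]
wrist_force: [0.9, -0.3, -0.6]
width: 0.0213
finger_force: 30.0
```

Request:
{"api": "send_rows", "payload": {
  "rows": [
    [0, 0, -3, 0, 0, 0],
    [0, 0, -3, 0, 0, 0],
    [0, 0, -3, 0, 0, 0],
    [0, 0, 0, 0, 0, 0],
    [0, 0, 0, 0, 0, 0]
  ]
}}

```text
time: 7.77
tool_pos: [0.4937, -0.29, 0.1431]
ee_rot: [-3.141, -0.001, 1.697]
wrist_force: [0.2, -0.6, -0.1]
width: 0.0216
finger_force: 30.0
```

Run:
```python
from h import *
print(*avg(6))
im,m=snap('side','s4.png');im2,m2=snap('scene','sc4.png')
a=cv2.imread('pics/s4.png')[150:230,265:345];b=cv2.imread('pics/sc4.png')[230:310,370:450]
cv2.imwrite('pics/v4.png',np.hstack([cv2.resize(i,(400,400),interpolation=cv2.INTER_CUBIC) for i in(a,b)]))
```

```text
[ 4.9400e-01 -2.9020e-01  1.4360e-01  3.1414e+00  2.0000e-04  1.6968e+00
 -2.5160e-01  1.1740e-01 -3.7420e-01  2.1700e-02] [0.000e+00 0.000e+00 1.000e-04 2.000e-04 2.000e-04 0.000e+00 4.225e-01
 5.496e-01 6.232e-01 1.000e-04] 8.0667
```

View pics/v4.png

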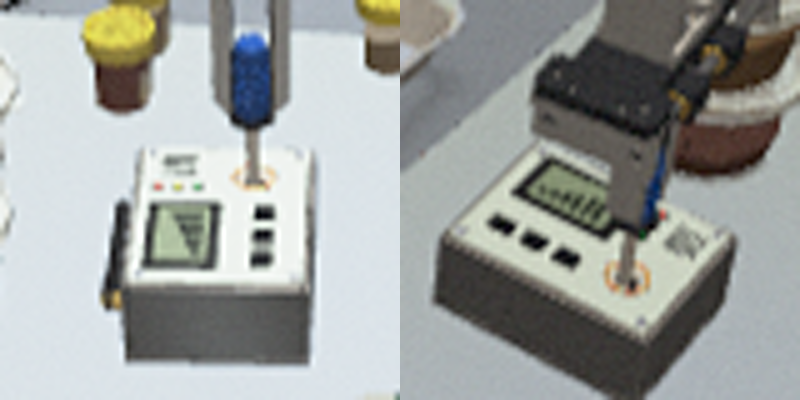

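The rod is inside the port with no contact force. I'll continue down slowly.

Request:
{"api": "send_rows", "payload": {
  "rows": [
    [0, 0, -3, 0, 0, 0],
    [0, 0, -3, 0, 0, 0],
    [0, 0, -3, 0, 0, 0],
    [0, 0, -3, 0, 0, 0],
    [0, 0, -3, 0, 0, 0],
    [0, 0, 0, 0, 0, 0],
    [0, 0, 0, 0, 0, 0],
    [0, 0, 0, 0, 0, 0]
  ]
}}

```text
time: 8.83
tool_pos: [0.494, -0.2901, 0.1285]
ee_rot: [3.141, 0.0, 1.697]
wrist_force: [-0.3, -0.6, -0.2]
width: 0.0213
finger_force: 30.0
```

Request:
{"api": "send_rows", "payload": {
  "rows": [
    [0, 0, -2, 0, 0, 0],
    [0, 0, -2, 0, 0, 0],
    [0, 0, -2, 0, 0, 0],
    [0, 0, -1, 0, 0, 0],
    [0, 0, 0, 0, 0, 0],
    [0, 0, 0, 0, 0, 0]
  ]
}}

```text
time: 9.33
tool_pos: [0.4941, -0.2902, 0.1219]
ee_rot: [3.141, 0.001, 1.697]
wrist_force: [0.5, -0.1, 0.9]
width: 0.0217
finger_force: 30.0
```

```bash
python3 -c "
from h import *
print(*avg(8))"
```

```text
[ 4.9410e-01 -2.9020e-01  1.2180e-01  3.1410e+00  5.0000e-04  1.6968e+00
  1.9930e-01 -9.0600e-02  1.7958e+00  2.1600e-02] [0.000e+00 0.000e+00 1.000e-04 0.000e+00 0.000e+00 0.000e+00 6.421e-01
 1.976e-01 4.132e-01 2.000e-04] 9.7333
```

Switch contact, about 2.2 N net. I'll press on to the stop.

Request:
{"api": "send_rows", "payload": {
  "rows": [
    [0, 0, -1, 0, 0, 0],
    [0, 0, -1, 0, 0, 0],
    [0, 0, -1, 0, 0, 0],
    [0, 0, -1, 0, 0, 0],
    [0, 0, 0, 0, 0, 0],
    [0, 0, 0, 0, 0, 0]
  ]
}}

```text
time: 10.23
tool_pos: [0.4941, -0.2902, 0.1177]
ee_rot: [3.141, 0.0, 1.697]
wrist_force: [1.1, -0.3, 3.0]
width: 0.0214
finger_force: 30.0
```

Request:
{"api": "send_rows", "payload": {
  "rows": [
    [0, 0, -1, 0, 0, 0],
    [0, 0, 0, 0, 0, 0],
    [0, 0, 0, 0, 0, 0]
  ]
}}

```text
time: 10.48
tool_pos: [0.4941, -0.2902, 0.1167]
ee_rot: [3.141, 0.0, 1.697]
wrist_force: [0.2, -0.0, 2.9]
width: 0.0212
finger_force: 30.0
```

```bash
python3 -c "
from h import *
print(*avg(8))"
```

```text
[ 4.9410e-01 -2.9020e-01  1.1660e-01  3.1412e+00  3.0000e-04  1.6968e+00
  5.0510e-01 -1.2340e-01  3.8617e+00  2.1400e-02] [0.000e+00 0.000e+00 0.000e+00 0.000e+00 0.000e+00 0.000e+00 5.381e-01
 5.307e-01 2.647e-01 1.000e-04] 10.8833
```

Net is about 4.3 N, so nearly at the stop. I'll use half-millimetre steps from here until the force jumps.

Request:
{"api": "send_rows", "payload": {
  "rows": [
    [0, 0, -0.5, 0, 0, 0],
    [0, 0, 0, 0, 0, 0],
    [0, 0, 0, 0, 0, 0]
  ]
}}

```text
time: 11.13
tool_pos: [0.494, -0.2902, 0.1162]
ee_rot: [3.141, 0.0, 1.697]
wrist_force: [0.3, -0.6, 4.5]
width: 0.0216
finger_force: 30.0
```

Request:
{"api": "send_rows", "payload": {
  "rows": [
    [0, 0, -0.5, 0, 0, 0],
    [0, 0, 0, 0, 0, 0],
    [0, 0, 0, 0, 0, 0]
  ]
}}

```text
time: 11.38
tool_pos: [0.4941, -0.2903, 0.1161]
ee_rot: [3.141, 0.0, 1.697]
wrist_force: [0.1, -0.4, 6.3]
width: 0.0214
finger_force: 30.0
```

```bash
python3 -c "
from h import *
print(*avg(8))"
```

```text
[ 4.9410e-01 -2.9020e-01  1.1610e-01  3.1410e+00  5.0000e-04  1.6968e+00
  3.1560e-01  3.0900e-02  5.4911e+00  2.1600e-02] [0.000e+00 0.000e+00 0.000e+00 0.000e+00 0.000e+00 0.000e+00 3.634e-01
 5.362e-01 5.355e-01 2.000e-04] 11.7833
```

The stop is reached: z no longer follows the command. I'll add a little firmness.

Request:
{"api": "send_rows", "payload": {
  "rows": [
    [0, 0, -0.5, 0, 0, 0],
    [0, 0, 0, 0, 0, 0],
    [0, 0, -0.5, 0, 0, 0],
    [0, 0, 0, 0, 0, 0],
    [0, 0, 0, 0, 0, 0]
  ]
}}

```text
time: 12.2
tool_pos: [0.4941, -0.2903, 0.116]
ee_rot: [3.141, 0.001, 1.697]
wrist_force: [-0.2, -0.2, 7.8]
width: 0.0223
finger_force: 30.0
```

Run:
```python
from h import *
print(*avg(8))
im,m=snap('side','s5.png');im2,m2=snap('scene','sc5.png')
a=cv2.imread('pics/s5.png')[130:230,250:350];b=cv2.imread('pics/sc5.png')[220:320,360:460]
cv2.imwrite('pics/v5.png',np.hstack([cv2.resize(i,(400,400),interpolation=cv2.INTER_CUBIC) for i in(a,b)]))
```

```text
[ 4.9410e-01 -2.9030e-01  1.1600e-01  3.1407e+00  9.0000e-04  1.6968e+00
 -4.9440e-01  6.4410e-01  8.6880e+00  2.1500e-02] [0.000e+00 0.000e+00 0.000e+00 0.000e+00 0.000e+00 0.000e+00 3.047e-01
 2.033e-01 5.995e-01 1.000e-04] 12.6
```

View pics/v5.png

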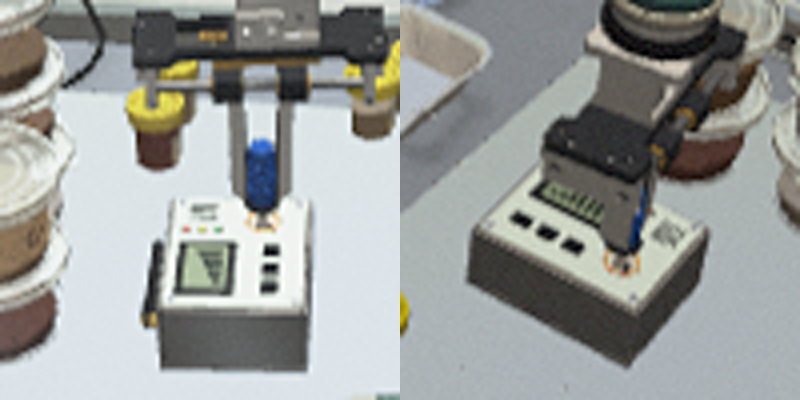

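The rod is deep in the port with its collar just above the lid. It is held at the stop with about 9 N. I'll hand the job in.

```bash
python3 -c "
from h import *
print(ticket.close_job())"
```

```text
the job is handed in; nothing more can be done
None
```

The slim long rod from the middle hole is down through the port, holding the reset switch at its lower stop with about 9 N and still gripped; the other two rods are still in the stand, and the job is handed in at about 12.6 s.

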